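# Line the washed jars up by height on the draining board

## Task

Line up the three jars and the tin in order of height on the row of black rubber pads, one standing upright in the middle of each pad: the shortest on the pad at the red crate's end of the row, the tallest on the pad farthest from the crate. Set each one down rather than dropping it, tip none of them over, and leave the squashed jug where it lies.

Things in the scene. Friction and masses are not known exactly. Their poses are not given: they have to be found in the camera images.
- squat_jar_mid (a point): Low clear-glass jar with a flat brass-coloured twist lid, the shortest of the four: upright, round, 58 mm in diameter, 50 mm high in all, straight-sided, closed and rigid, standing loose on the counter. The point is its centre, half-way up (25 mm above its underside); z is its axis.
- tin_mid (a point): Plain grey metal food tin with ribs round it and a dark grey top: upright, round, 50 mm in diameter, 72 mm high in all, straight-sided, closed and rigid, standing loose on the counter. The point is its centre, half-way up (36 mm above its underside); z is its axis.
- amber_jar_mid (a point): Brown glass jar with a white screw cap: upright, round, 60 mm in diameter, 94 mm high in all, straight-sided, closed and rigid, standing loose on the counter. The point is its centre, half-way up (47 mm above its underside); z is its axis.
- tall_jar_mid (a point): Slim clear-glass jar with a brass-coloured twist lid, the tallest of the four: upright, round, 52 mm in diameter, 118 mm high in all, straight-sided, closed and rigid, standing loose on the counter. The point is its centre, half-way up (59 mm above its underside); z is its axis.
- pad_a: Fixed round black rubber pad, 68 mm in diameter, 4 mm thick, on the 12 mm thick wooden board (100 mm by 420 mm) that lies on the counter; the row's end at the robot's left (+y). Origin at the centre of its underside, so its top is 4 mm above that, 16 mm above the counter. Neighbouring pads are 85 to 109 mm apart, in one straight row.
- pad_b: Fixed round black rubber pad, 68 mm in diameter, 4 mm thick, on the 12 mm thick wooden board (100 mm by 420 mm) that lies on the counter; second from the +y end. Origin at the centre of its underside, so its top is 4 mm above that, 16 mm above the counter. Neighbouring pads are 85 to 109 mm apart, in one straight row.
- pad_c: Fixed round black rubber pad, 68 mm in diameter, 4 mm thick, on the 12 mm thick wooden board (100 mm by 420 mm) that lies on the counter; third from the +y end. Origin at the centre of its underside, so its top is 4 mm above that, 16 mm above the counter. Neighbouring pads are 85 to 109 mm apart, in one straight row.
- pad_d: Fixed round black rubber pad, 68 mm in diameter, 4 mm thick, on the 12 mm thick wooden board (100 mm by 420 mm) that lies on the counter; the row's end at the robot's right (-y). Origin at the centre of its underside, so its top is 4 mm above that, 16 mm above the counter. Neighbouring pads are 85 to 109 mm apart, in one straight row.
- crate: Open red plastic crate, fixed, 240 mm along its x, 180 mm along its y, 110 mm high, standing off one end of the row of pads: at the robot's left (+y) or right (-y), which changes from start to start. Origin at the centre of its underside.
- jug: Squashed white plastic jug with a blue cap, lying loose off the other end of the row, about 160 mm by 115 mm and 45 mm high at most; not to be disturbed. Origin at the centre of its underside, x towards its cap.
Things that resemble listed ones, but are neither listed nor needed, are in the scene too. What is shaped like the part that bears tall_jar_mid but blue or pink is not meant.

How it is judged:
By the outcome, as a careful person would: the job done as asked, in the order asked, and still so for the second after the job is handed in, with the robot touching nothing.
It also fails if it takes over 109 s, if anything falls off the work surface, if the arm or the gripper's body presses on something with over 40 N, if the wrist force passes 120 N, or if a joint passes its speed limit or range.

## Robot

A 6-joint arm with a two-finger parallel gripper is mounted at the origin on the work surface. World frame = base frame: x ahead of the robot, y to its left, z up, the work surface at z = 0. Lengths are in m, angles in rad, forces in N, time in s.
With the tool pointing down it reaches from about 0.375 to 0.975 m from the base axis. Payload 3.8 kg.
Tool frame: the origin (TCP) lies on the mounting face of the last link; the fingertips stand 173 mm ahead of it and the grasp point (between the pads) lies 155 mm ahead of it; z points along the fingers, y is the line along which they close (so a half turn about z gives the same grasp; the last joint's range is limited). The gripper opens to 85 mm and grips with 20 to 120 N. Pads are 22 mm wide; open, the fingers measure 114 mm over their backs; the gripper's body (76 mm by 85 mm) begins 54 mm behind the grasp point. The pads swing forward as they close: fully open they stand 13 mm farther back than shut.
Start: joints at [1.173, 0.264, 1.604, -0, 1.274, -0.037], TCP at [0.238, 0.632, 0.405] pointing down, gripper open.
Joint ranges: [-2.63, 2.63], [-0.94, 2.18], [0.31, 2.57], [-1.31, 4.45], [0, 2.66], [-2.55, 2.55]. Speed limits (rad/s): [2.57, 2.57, 3.14, 3.14, 3.14, 3.14].

## Interface

Orientations are given as a unit quaternion [w, x, y, z].
In Python, from station import * gives the robot as it stands.
- The arm moves only by the shell command python3 -m jog 'ROWS'. ROWS is JSON, a list of rows, each a list of 7 numbers: the shift along the world's x, y, z in mm, then the turn, a rotation vector about the world's x, y, z in rad, then the closure, from -1 (fully open) to 1 (shut). A call has 1 to 12 rows; each row shifts and turns the commanded pose from where the row before left it; what a row does not reach is not made up. A row lasts 1/10 s, in which the tool goes at most 50 mm and 8.59 degrees, less where a joint would pass 70% of its speed; a pose out of reach is approached as far as the arm can. A call with a gripper value outside its range is refused whole. The fingers move at their own pace and stop on an object; the grip force is fixed at half the most. Time passes only in rows, so rows that do not move let the fingers close. It gives the time, the measured TCP pose, the force, the opening and the grip force at its end, in the units of the state.
- get_state(): the state, without advancing time (a new reading comes with each control period).
- capture(name): name is "scene" or "top" or "wrist"; returns (picture, depth): 480x640x3 uint8, red, green, blue; 480x640 float32, m along the optical axis (not along the pixel's ray), 0 where there is no reading.
- get_calibration(name): a dict with "camera_matrix" (3x3 intrinsics, pixels), "dist_coeffs" ([k1, k2, p1, p2, k3] as OpenCV has them; the pictures are not rectified), "rvec" (rotation vector, rad) and "tvec" (3), from world to camera coordinates, as OpenCV has them. Camera axes: x right, y down, z forward; pixel columns grow to the right and rows downward; lengths in m; the calibration is good to about 2 mm. A picture is of the moment at which its call begins: read the wrist's pose just before it. get_calibration takes no time and is no camera call; for the wrist camera it gives the pose at the moment of the call.
- sign_off(): hands the job in; it is judged then, once.
The state is a dict: "time_s": time; "joints": joint angles; "dq": joint speeds; "joint_efforts": joint torques, N m; "position": TCP position; "orientation": TCP orientation; "force": force on the tool from outside, world axes, zero at the start; "ft_torque": the same for the moment, N m; "gripper_width": finger opening in m; "grasp_force": force on a finger pad.
Only numpy, scipy, OpenCV 4.12 (cv2) and the standard library are available. Lean on these libraries where they do the work, as an engineer would, in place of code of your own. Each camera call takes 0.05 s, during which the arm holds its last target. There are 200 camera calls.

## Working session

There is one attempt and no reset: what is moved stays moved. The work goes in short steps, Python scripts to look and compute and a shell command to move; the robot and the scene stay as the last step left them, time stands still between calls to the robot, and variables do not carry over. Pictures are saved under pics/ and viewed, at most 14 in all, crops included, and the job is handed in when it is done.

```bash
mkdir -p pics
cat > h.py <<'E'
from station import *
import numpy as np, cv2
def snap(name):
    cal=get_calibration(name); im,d=capture(name)
    return im,d,cal
def world(d,cal):
    K=np.array(cal["camera_matrix"]);D=np.array(cal["dist_coeffs"])
    h,w=d.shape; u,v=np.meshgrid(np.arange(w,dtype=np.float32),np.arange(h,dtype=np.float32))
    n=cv2.undistortPoints(np.stack([u.ravel(),v.ravel()],1)[:,None],K,D)[:,0]
    P=np.c_[n,np.ones(len(n))]*d.reshape(-1,1)
    R=cv2.Rodrigues(np.array(cal["rvec"],float))[0]
    return ((P-np.array(cal["tvec"]).ravel())@R).reshape(h,w,3)
E
python3 - <<'E'
from h import *
for n in("scene","top"):
    im,d,cal=snap(n); cv2.imwrite(f"pics/{n}0.png",im[...,::-1]); np.savez(f"{n}0.npz",im=im,d=d,W=world(d,cal),**{k:np.array(v) for k,v in cal.items()})
    print(n,(d>0).mean())
s=get_state();print(s)
E
```

```text
scene 0.9958626302083333
top 0.9959635416666667
{'time_s': 0.1, 'joints': array([ 1.17310384e+00,  2.64709267e-01,  1.60524156e+00,  2.04184093e-05,
        1.27373496e+00, -3.69287312e-02]), 'dq': array([ 0.00015935, -0.0002187 , -0.00253795,  0.00090123,  0.00020369,
        0.00026283]), 'joint_efforts': array([ 3.75986610e-04, -5.16713548e+01, -3.68589664e+01, -1.32765472e-04,
        6.43863226e-03, -8.33550359e-06]), 'position': array([0.23816369, 0.63125535, 0.40346275]), 'orientation': array([-2.35173178e-04,  1.79408121e-01,  9.83774177e-01, -1.01984614e-03]), 'force': array([-0.56642944,  0.11622398, -0.43291451]), 'ft_torque': array([ 0.02232821, -0.00700568,  0.00258307]), 'grasp_force': 0.0, 'gripper_width': 0.08523373725878705}
```

View pics/top0.png

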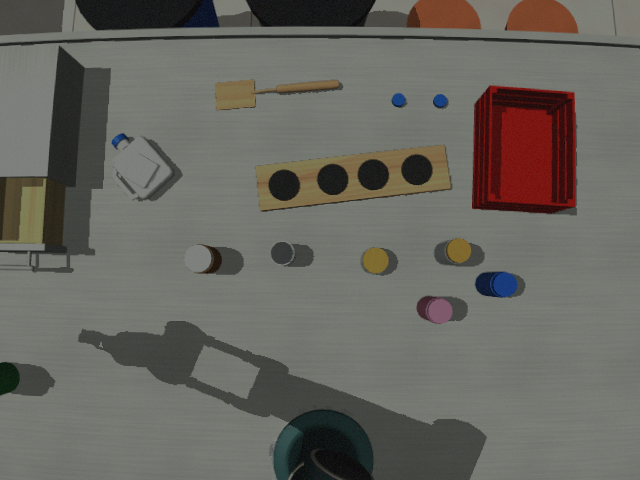

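View pics/scene0.png

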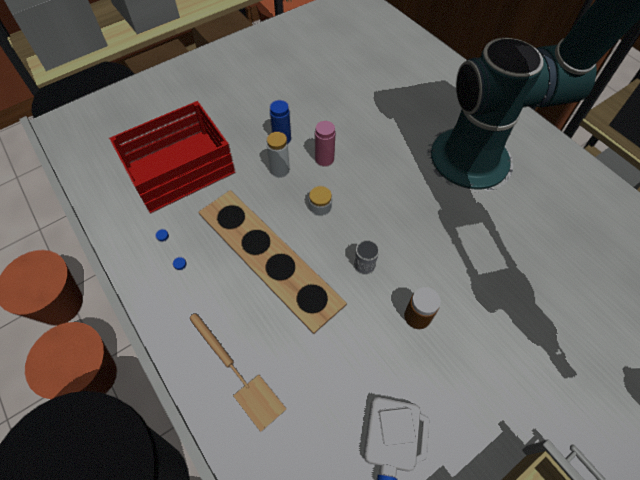

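The top view shows the crate on the right at (525,150). The pads are at (284,185), (333,179), (373,174) and (417,170). The amber jar is at (200,259) and the tin at (283,253). There are two brass lids, at (376,260) for the squat jar and (459,250) for the tall jar. The blue one at (503,284) and the pink one at (440,310) are decoys. The jug is at (142,167).

Run:
```python
from h import *
z=np.load("top0.npz"); W=z["W"]; im=z["im"]
R=cv2.Rodrigues(z["rvec"])[0]; print("cam",-R.T@z["tvec"].ravel())
for n,u,v,hh in [("amber",200,259,94),("tin",283,253,72),("squat",376,260,50),("tall",459,250,118),("blue",503,284,118),("pink",440,310,118)]:
    sub=W[v-22:v+22,u-25:u+25].reshape(-1,3); p=sub[(abs(sub[:,2]-hh/1e3)<.008)]
    if len(p)<10: print(n,len(p),sub[:,2].max());continue
    c,r=cv2.minEnclosingCircle(p[:,:2].astype(np.float32)*1000)
    print(n,W[v,u].round(3),"n",len(p),"circ",np.round(c,1),round(r,1),"mean",(p.mean(0)*1e3).round(1))
g=im.max(2)
for n,u,v in [("pa",284,185),("pb",333,179),("pc",373,174),("pd",417,170)]:
    m=np.zeros(g.shape,bool); m[v-22:v+22,u-22:u+22]=g[v-22:v+22,u-22:u+22]<50
    p=W[m]; c,r=cv2.minEnclosingCircle(p[:,:2].astype(np.float32)*1000)
    print(n,m.sum(),"mean",(p.mean(0)*1e3).round(1),"circ",np.round(c,1),round(r,1))
for n,u,v in [("crate",525,150),("jug",142,167),("counter",320,300),("crate rim",478,150),("drawer",40,110)]: print(n,W[v,u].round(3))
t=cv2.resize(im[225:335,355:535],None,fx=4,fy=4,interpolation=2); s=np.load("scene0.npz")["im"]
s=cv2.resize(s[90:220,250:360],None,fx=4,fy=4,interpolation=2)[:440]
s=np.pad(s,((0,440-s.shape[0]),(0,0),(0,0))) ; o=np.hstack([t,s]); o=cv2.resize(o,(800,int(440*800/o.shape[1]))); cv2.imwrite("pics/crop.png",o[...,::-1])
```

```text
cam [ 0.38709785 -0.00176672  1.08329712]
amber [0.422 0.25  0.091] n 614 circ [423.8 255.5] 28.5 mean [423.9 254.2  93.5]
tin [0.437 0.085 0.071] n 484 circ [437.9  87.5] 25.3 mean [437.8  87.2  71.3]
squat [ 0.426 -0.106  0.048] n 527 circ [ 425.4 -103.6] 27.1 mean [ 425.4 -103.    49.6]
tall [ 0.444 -0.261  0.117] n 479 circ [ 443.3 -259.6] 24.1 mean [ 443.2 -259.4  117.6]
blue [ 0.378 -0.348  0.114] n 486 circ [ 378.  -349.6] 24.8 mean [ 378.2 -349.1  117.4]
pink [ 0.327 -0.223  0.116] n 481 circ [ 326.7 -222.2] 24.0 mean [ 326.9 -221.6  117.6]
pa 733 mean [587.5  90.4  20.3] circ [502.8  52.1] 127.7
pb 730 mean [599.6 -14.7  24.5] circ [511.   -5.5] 124.0
pc 721 mean [ 611.  -101.9   21.8] circ [513.9 -61.2] 140.1
pd 711 mean [ 624.  -197.4   17.4] circ [ 517.5 -111.5] 170.4
crate [ 0.674 -0.444  0.008]
jug [0.621 0.397 0.044]
counter [0.34  0.01  0.001]
crate rim [ 0.663 -0.327  0.04 ]
drawer [0.727 0.596 0.12 ]
```

View pics/crop.png

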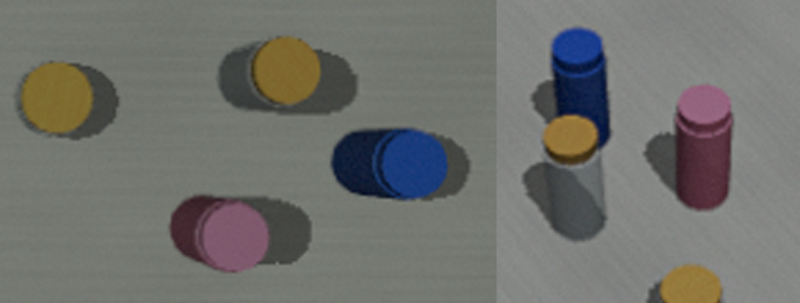

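The crop confirms it. The squat jar is the clear one with the brass lid at (376,260). The tall jar is the clear one with the brass lid at (459,250), and its top measures 118 mm high. The blue and pink ones are lookalikes. The crate is at −y, so the order is squat→d, tin→c, amber→b, tall→a. Next I'll refine the positions by ray/plane intersection from both cameras.

```bash
cat >> h.py <<'E'
def plane(uv,cal,z):
    K=np.array(cal["camera_matrix"]);D=np.array(cal["dist_coeffs"])
    n=cv2.undistortPoints(np.array(uv,np.float32).reshape(-1,1,2),K,D)[:,0]
    R=cv2.Rodrigues(np.array(cal["rvec"],float))[0]; C=-R.T@np.array(cal["tvec"]).ravel()
    r=np.c_[n,np.ones(len(n))]@R
    return C+r*((z-C[2])/r[:,2])[:,None]
def blob(mask,u,v,z,cal):
    n,l,st,c=cv2.connectedComponentsWithStats(mask.astype(np.uint8))
    i=l[v,u]
    if i==0: return None
    ys,xs=np.nonzero(l==i); p=plane(np.c_[xs,ys],cal,z)[:,:2]
    # area-weight-free centre: mean of hull polygon
    h=cv2.convexHull((p*1e4).astype(np.float32)); m=cv2.moments(h)
    return np.array([m['m10'],m['m01']])/m['m00']/10, 2*np.sqrt(m['m00']/np.pi)/10
E
python3 - <<'E'
from h import *
P={"top":[("pa",284,185),("pb",333,179),("pc",373,174),("pd",417,170)],"scene":[("pa",312,298),("pb",281,266),("pc",256,241),("pd",231,216)]}
J={"top":[("squat",376,260,.05),("tall",459,250,.118)],"scene":[("squat",320,193,.05),("tall",277,139,.118)]}
A={"top":("amber",198,259),"scene":("amber",425,299)}
for c in P:
    z=np.load(c+"0.npz");im=z["im"].astype(int);
    for n,u,v in P[c]: print(c,n,blob(im.max(2)<60,u,v,.016,z))
    for n,u,v,h in J[c]: print(c,n,blob((im[...,0]-im[...,2]>50)&(im[...,0]>100),u,v,h,z))
    n,u,v=A[c]; print(c,n,im[v,u],blob((im.min(2)>im[v,u].min()-35)&(z["W"][...,2]>.085),u,v,.094,z))
E
```

```text
top pa (array([588.31935852,  90.50426334]), np.float64(66.31923614768165))
top pb (array([601.50261216, -14.55204687]), np.float64(66.05502228886158))
top pc (array([ 612.29403312, -102.35587108]), np.float64(65.57814233813438))
top pd (array([ 624.51146189, -197.56611218]), np.float64(65.71151605338505))
top squat (array([ 425.60931042, -103.7741817 ]), np.float64(51.213209479964995))
top tall (array([ 443.28751985, -260.15365305]), np.float64(45.04984355666353))
top amber [126 129 125] (array([424.2979808 , 255.20482162]), np.float64(53.43772913462237))
scene pa (array([586.75061614,  92.82362591]), np.float64(65.08045622443187))
scene pb (array([600.06144063, -12.63674646]), np.float64(64.75753545461762))
scene pc (array([ 611.14550887, -100.16740163]), np.float64(65.02241277781573))
scene pd (array([ 623.26185853, -195.29171547]), np.float64(64.87589374160491))
scene squat (array([ 423.88924363, -102.94552036]), np.float64(51.34150840464092))
scene tall (array([ 442.17612492, -258.79342927]), np.float64(45.08800741011707))
scene amber [149 150 152] (array([421.37631773, 255.97250171]), np.float64(54.79867468196751))
```

```bash
python3 -m jog '[[20,-40,0,0,0,-0.14,-1],[20,-40,0,0,0,-0.14,-1],[20,-40,0,0,0,-0.14,-1],[20,-40,0,0,0,-0.14,-1],[20,-40,0,0,0,-0.14,-1],[20,-40,0,0,0,-0.14,-1],[20,-40,0,0,0,-0.14,-1],[20,-40,0,0,0,-0.10,-1],[10,-40,0,0,0,0,-1],[0,-40,0,0,0,0,-1],[0,-40,0,0,0,0,-1],[0,0,0,0,0,0,-1]]'
```

```text
time_s: 1.3
position: [0.4079, 0.188, 0.404]
orientation: [0.0, 0.661, 0.75, -0.001]
force: [0.1, 0.5, -0.4]
gripper_width: 0.0851
grasp_force: 0.0
```

```bash
python3 -m jog '[[15,-35,-10,0,0,0,-1],[15,-35,-10,0,0,0,-1],[0,-31,-10,0,0,0,-1],[0,0,0,0,0,0,-1],[0,0,0,0,0,0,-1]]'
python3 - <<'E'
from h import *
print(get_state()["position"]); im,d,cal=snap("wrist"); cv2.imwrite("pics/w1.png",im[...,::-1]); np.savez("w1.npz",im=im,d=d,W=world(d,cal),**{k:np.array(v) for k,v in cal.items()})
W=world(d,cal); 
for nm,h,(x,y) in [("tin",.072,(.4375,.087)),("amber",.094,(.423,.255)),("squat",.05,(.4247,-.103))]:
    m=(abs(W[...,2]-h)<.006)&(np.hypot(W[...,0]-x,W[...,1]-y)<.05)&(d>0); p=W[m]
    if len(p): print(nm,len(p),p.mean(0),cv2.minEnclosingCircle((p[:,:2]*1e3).astype(np.float32)))
E
```

```text
time_s: 1.8
position: [0.4382, 0.0906, 0.3742]
orientation: [-0.001, 0.66, 0.751, -0.0]
force: [-0.2, -0.1, 0.2]
gripper_width: 0.0853
grasp_force: 0.0
[0.43821434 0.09061542 0.37417764]
tin 4271 [0.43724154 0.09019421 0.07158376] ((437.176025390625, 89.19892120361328), 25.63517951965332)
squat 449 [ 0.42528842 -0.08042772  0.04834897] ((425.7217102050781, -88.15116882324219), 22.500221252441406)
```

View pics/w1.png

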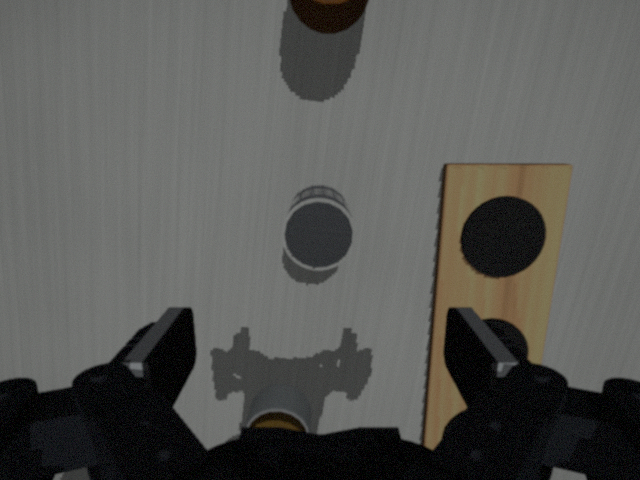

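The wrist view shows the tin upright at (318,233), midway between the fingers, with pads a and b at its right.

```bash
python3 -m jog '[[-1,-2,-40,0,0,0,-1],[0,0,-40,0,0,0,-1],[0,0,-40,0,0,0,-1],[0,0,-35,0,0,0,-1],[0,0,-20,0,0,0,-1],[0,0,0,0,0,0,-1],[0,0,0,0,0,0,1],[0,0,0,0,0,0,1],[0,0,0,0,0,0,1],[0,0,0,0,0,0,1],[0,0,0,0,0,0,1],[0,0,0,0,0,0,1]]'; python3 -m jog '[[0,0,0,0,0,0,1],[0,0,0,0,0,0,1]]'
```

```text
time_s: 3.05
position: [0.4388, 0.0889, 0.2019]
orientation: [0.001, 0.66, 0.751, 0.002]
force: [-0.7, 1.4, 6.0]
gripper_width: 0.0486
grasp_force: 61.9
time_s: 3.25
position: [0.4388, 0.0889, 0.2019]
orientation: [0.001, 0.66, 0.751, 0.002]
force: [-0.5, 1.4, 7.1]
gripper_width: 0.0485
grasp_force: 61.9
```

```bash
python3 -m jog '[[0,0,15,0,0,0,1],[0,0,35,0,0,0,1],[0,0,35,0,0,0,1],[20,-20,15,0,0,0,1],[35,-35,0,0,0,0,1],[35,-35,0,0,0,0,1],[35,-35,0,0,0,0,1],[30,-35,0,0,0,0,1],[18,-30,0,0,0,0,1],[0,0,0,0,0,0,1],[0,0,0,0,0,0,1]]'
```

```text
time_s: 4.35
position: [0.6103, -0.1022, 0.2997]
orientation: [-0.0, 0.66, 0.751, 0.0]
force: [-1.8, 1.2, -0.1]
gripper_width: 0.049
grasp_force: 62.2
```

```bash
python3 -m jog '[[1,1,-30,0,0,0,1],[0,0,-30,0,0,0,1],[0,0,-12,0,0,0,1],[0,0,-4,0,0,0,1],[0,0,-2,0,0,0,1],[0,0,0,0,0,0,1],[0,0,0,0,0,0,1]]'
```

```text
time_s: 5.05
position: [0.6121, -0.1005, 0.2233]
orientation: [0.001, 0.66, 0.752, 0.001]
force: [-0.4, 0.7, -1.3]
gripper_width: 0.0487
grasp_force: 62.2
```

```bash
python3 -m jog '[[0,0,-2,0,0,0,1],[0,0,0,0,0,0,1],[0,0,0,0,0,0,1]]'
```

```text
time_s: 5.35
position: [0.6114, -0.1006, 0.2199]
orientation: [0.0, 0.66, 0.751, 0.0]
force: [-0.4, 1.2, -0.4]
gripper_width: 0.0487
grasp_force: 62.2
```

```bash
python3 -m jog '[[0,0,-1,0,0,0,1],[0,0,0,0,0,0,1],[0,0,0,0,0,0,1]]';python3 -m jog '[[0,0,-1,0,0,0,1],[0,0,0,0,0,0,1],[0,0,0,0,0,0,1]]'
```

```text
time_s: 5.65
position: [0.6112, -0.1005, 0.2186]
orientation: [-0.0, 0.66, 0.752, -0.0]
force: [0.1, -0.2, -0.2]
gripper_width: 0.0487
grasp_force: 62.2
time_s: 5.95
position: [0.6114, -0.1005, 0.2179]
orientation: [0.0, 0.66, 0.752, 0.0]
force: [-0.9, -0.3, 1.9]
gripper_width: 0.0487
grasp_force: 62.5
```

```bash
python3 -m jog '[[0,0,-0.5,0,0,0,1],[0,0,0,0,0,0,-0.3],[0,0,0,0,0,0,-0.5],[0,0,0,0,0,0,-1],[0,0,0,0,0,0,-1],[0,0,30,0,0,0,-1],[0,0,40,0,0,0,-1],[-30,0,40,0,0,0,-1],[-40,0,40,0,0,0,-1],[0,0,0,0,0,0,-1],[0,0,0,0,0,0,-1]]'
python3 - <<'E'
from h import *
print(get_state()["position"]); im,d,cal=snap("wrist"); W=world(d,cal); cv2.imwrite("pics/w2.png",im[...,::-1])
for nm,h,(x,y) in [("tin",.088,(.6117,-.1013)),("squat",.05,(.4247,-.103))]:
    m=(abs(W[...,2]-h)<.006)&(np.hypot(W[...,0]-x,W[...,1]-y)<.05)&(d>0); p=W[m]
    if len(p): print(nm,len(p),p.mean(0),cv2.minEnclosingCircle((p[:,:2]*1e3).astype(np.float32)))
E
```

```text
time_s: 7.05
position: [0.5458, -0.1006, 0.3641]
orientation: [0.002, 0.66, 0.751, 0.001]
force: [0.2, 1.1, -0.5]
gripper_width: 0.0856
grasp_force: 0.0
[ 0.54582096 -0.100559    0.36410734]
tin 5038 [ 0.6108636  -0.09913288  0.08757729] ((611.8189697265625, -100.14668273925781), 25.624086380004883)
squat 4819 [ 0.42611267 -0.10230368  0.04976071] ((425.4981384277344, -103.48136138916016), 27.2185001373291)
```

View pics/w2.png

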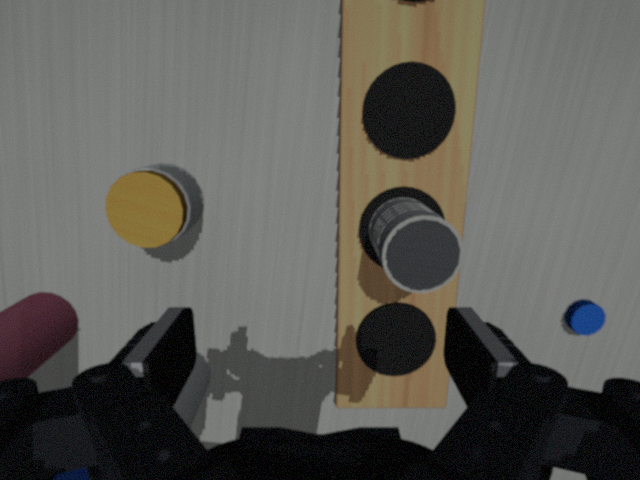

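The tin stands upright on pad c at (420,253). The squat jar is at (147,208).

```bash
python3 -m jog '[[-40,-2,0,0,0,0,-1],[-40,0,0,0,0,0,-1],[-40,0,-30,0,0,0,-1],[0,0,-40,0,0,0,-1],[0,0,-40,0,0,0,-1],[0,0,-40,0,0,0,-1],[0,0,-20,0,0,0,-1],[0,0,-9,0,0,0,-1],[0,0,0,0,0,0,-1],[0,0,0,0,0,0,-1]]';python3 -m jog '[[0,0,0,0,0,0,1],[0,0,0,0,0,0,1],[0,0,0,0,0,0,1],[0,0,0,0,0,0,1],[0,0,0,0,0,0,1],[0,0,0,0,0,0,1],[0,0,0,0,0,0,1]]'
```

```text
time_s: 8.1
position: [0.4266, -0.1026, 0.1837]
orientation: [-0.0, 0.66, 0.752, 0.0]
force: [-0.1, 0.3, -0.8]
gripper_width: 0.0855
grasp_force: 0.0
time_s: 8.8
position: [0.427, -0.1028, 0.1852]
orientation: [0.002, 0.66, 0.752, 0.001]
force: [0.5, 0.8, 5.9]
gripper_width: 0.0564
grasp_force: 63.9
```

```bash
python3 -m jog '[[0,0,15,0,0,0,1],[0,0,35,0,0,0,1],[0,0,35,0,0,0,1],[20,-10,30,0,0,0,1],[35,-17,0,0,0,0,1],[40,-20,0,0,0,0,1],[40,-20,0,0,0,0,1],[40,-20,0,0,0,0,1],[22,-6,0,0,0,0,1],[0,0,0,0,0,0,1],[0,0,0,0,0,0,1]]'; python3 -m jog '[[0,0,-30,0,0,0,1],[0,0,-30,0,0,0,1],[0,0,-25,0,0,0,1],[0,0,-6,0,0,0,1],[0,0,0,0,0,0,1],[0,0,0,0,0,0,1]]'
```

```text
time_s: 9.9
position: [0.6228, -0.1954, 0.2981]
orientation: [-0.001, 0.66, 0.752, -0.0]
force: [-1.0, 0.3, -0.3]
gripper_width: 0.0561
grasp_force: 64.2
time_s: 10.5
position: [0.6232, -0.1955, 0.2091]
orientation: [0.001, 0.66, 0.752, 0.0]
force: [-0.6, 1.1, -0.4]
gripper_width: 0.0561
grasp_force: 64.2
```

```bash
python3 -m jog '[[0.5,-0.5,-4,0,0,0,1],[0,0,-2,0,0,0,1],[0,0,0,0,0,0,1],[0,0,0,0,0,0,1]]';python3 -m jog '[[0,0,-1,0,0,0,1],[0,0,0,0,0,0,1],[0,0,0,0,0,0,1]]';python3 -m jog '[[0,0,-1,0,0,0,1],[0,0,0,0,0,0,1],[0,0,0,0,0,0,1]]'
```

```text
time_s: 10.9
position: [0.6235, -0.196, 0.2019]
orientation: [0.0, 0.66, 0.752, 0.0]
force: [-0.2, 0.5, -0.2]
gripper_width: 0.0562
grasp_force: 64.2
time_s: 11.2
position: [0.6236, -0.1961, 0.2013]
orientation: [0.0, 0.66, 0.752, 0.0]
force: [-2.6, 1.1, 5.7]
gripper_width: 0.0563
grasp_force: 64.5
time_s: 11.5
position: [0.6237, -0.196, 0.2013]
orientation: [0.0, 0.66, 0.752, 0.0]
force: [-4.8, 0.6, 9.8]
gripper_width: 0.0563
grasp_force: 65.5
```

```bash
python3 -m jog '[[0,0,0,0,0,0,-0.45],[0,0,0,0,0,0,-0.6],[0,0,0,0,0,0,-1],[0,0,0,0,0,0,-1],[0,0,25,0,0,0,-1],[0,0,40,0,0,0,-1],[0,0,45,0,0,0,-1],[-15,0,45,0,0,0,-1],[-40,0,35,0,0,0,-1],[-10,0,0,0,0,0,-1],[0,0,0,0,0,0,-1],[0,0,0,0,0,0,-1]]'
python3 - <<'E'
from h import *
print(get_state()["position"]); im,d,cal=snap("wrist"); W=world(d,cal); cv2.imwrite("pics/w3.png",im[...,::-1])
for nm,h,(x,y) in [("tin",.088,(.6117,-.1013)),("squat",.066,(.624,-.196)),("tall",.118,(.4427,-.2595))]:
    m=(abs(W[...,2]-h)<.006)&(np.hypot(W[...,0]-x,W[...,1]-y)<.05)&(d>0); p=W[m]
    if len(p): print(nm,len(p),p.mean(0),cv2.minEnclosingCircle((p[:,:2]*1e3).astype(np.float32)))
E
```

```text
time_s: 12.7
position: [0.5606, -0.1958, 0.3858]
orientation: [-0.001, 0.66, 0.751, -0.0]
force: [0.1, 0.2, -0.1]
gripper_width: 0.0853
grasp_force: 0.0
[ 0.56057625 -0.19581353  0.38584251]
tin 5713 [ 0.61114361 -0.09997877  0.08751911] ((611.7482299804688, -100.15723419189453), 25.535873413085938)
squat 4309 [ 0.62350667 -0.19522907  0.0658763 ] ((624.1126708984375, -196.2046661376953), 27.050498962402344)
tall 3697 [ 0.44184749 -0.25506904  0.11766842] ((443.51416015625, -259.16815185546875), 24.437829971313477)
```

View pics/w3.png

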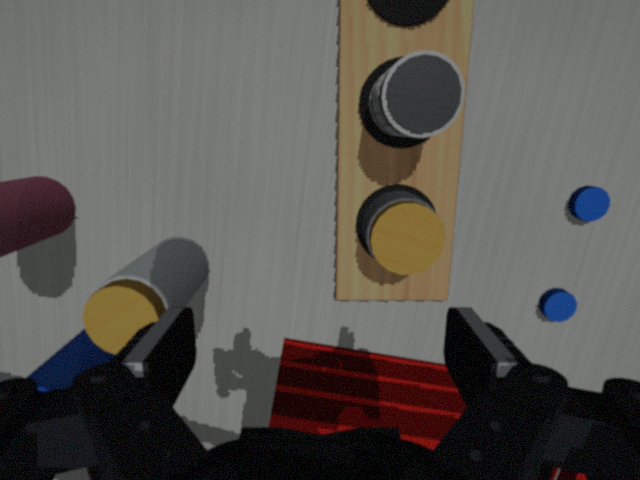

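The squat jar is upright on pad d at (405,238) and the tin is still standing. The clear tall jar is at (125,315), with the blue one behind it.

```bash
python3 -m jog '[[-38,-20,0,0,0,0,-1],[-40,-22,0,0,0,0,-1],[-39.5,-21.5,0,0,0,0,-1],[0,0,-35,0,0,0,-1],[0,0,-40,0,0,0,-1],[0,0,-40,0,0,0,-1],[0,0,-30,0,0,0,-1],[0,0,-8,0,0,0,-1],[0,0,0,0,0,0,-1],[0,0,0,0,0,0,-1]]'
```

```text
time_s: 13.75
position: [0.4442, -0.2598, 0.2351]
orientation: [0.0, 0.66, 0.752, 0.0]
force: [-0.3, -0.2, 0.2]
gripper_width: 0.0858
grasp_force: 0.0
```

```bash
python3 -m jog '[[0,0,0,0,0,0,1],[0,0,0,0,0,0,1],[0,0,0,0,0,0,1],[0,0,0,0,0,0,1],[0,0,0,0,0,0,1],[0,0,0,0,0,0,1],[0,0,0,0,0,0,1]]'
```

```text
time_s: 14.45
position: [0.4439, -0.2599, 0.2363]
orientation: [0.001, 0.66, 0.752, 0.0]
force: [-1.8, 0.0, 5.9]
gripper_width: 0.051
grasp_force: 61.5
```

```bash
python3 -m jog '[[0,0,15,0,0,0,1],[0,0,35,0,0,0,1],[0,0,40,0,0,0,1],[0,0,40,0,0,0,1],[0,20,10,0,0,0,1],[0,35,0,0,0,0,1],[10,35,0,0,0,0,1],[15,35,0,0,0,0,1],[15,35,0,0,0,0,1],[15,35,0,0,0,0,1],[15,35,0,0,0,0,1],[15,35,0,0,0,0,1]]'; python3 -m jog '[[15,35,0,0,0,0,1],[15,32,0,0,0,0,1],[15,15,0,0,0,0,1],[13,5,0,0,0,0,1],[0,0,0,0,0,0,1],[0,0,0,0,0,0,1]]'
```

```text
time_s: 15.65
position: [0.5282, 0.0071, 0.3741]
orientation: [-0.0, 0.66, 0.752, -0.0]
force: [1.7, -0.7, -2.6]
gripper_width: 0.0508
grasp_force: 63.3
time_s: 16.25
position: [0.5861, 0.0918, 0.3739]
orientation: [-0.0, 0.66, 0.751, -0.001]
force: [-1.2, -0.6, -2.8]
gripper_width: 0.0508
grasp_force: 63.5
```

```bash
python3 -m jog '[[1.5,0,-30,0,0,0,1],[0,0,-40,0,0,0,1],[0,0,-30,0,0,0,1],[0,0,-12,0,0,0,1],[0,0,-5,0,0,0,1],[0,0,-2,0,0,0,1],[0,0,0,0,0,0,1],[0,0,0,0,0,0,1]]';python3 -m jog '[[0,0,-1,0,0,0,1],[0,0,0,0,0,0,1],[0,0,0,0,0,0,1]]'
```

```text
time_s: 17.05
position: [0.5887, 0.0926, 0.2574]
orientation: [0.001, 0.66, 0.752, 0.001]
force: [0.8, 0.3, -3.5]
gripper_width: 0.0506
grasp_force: 63.5
time_s: 17.35
position: [0.5879, 0.0926, 0.2548]
orientation: [0.0, 0.66, 0.752, 0.0]
force: [0.1, -0.8, -2.8]
gripper_width: 0.0508
grasp_force: 63.5
```

```bash
python3 -m jog '[[0,-0.5,-1.5,0,0,0,1],[0,0,0,0,0,0,1],[0,0,0,0,0,0,1]]';python3 -m jog '[[0,0,-1,0,0,0,1],[0,0,0,0,0,0,1],[0,0,0,0,0,0,1]]';python3 -m jog '[[0,0,-0.5,0,0,0,1],[0,0,0,0,0,0,1],[0,0,0,0,0,0,1]]'
```

```text
time_s: 17.65
position: [0.5877, 0.092, 0.2528]
orientation: [-0.0, 0.66, 0.752, -0.0]
force: [0.2, -0.4, -3.6]
gripper_width: 0.0509
grasp_force: 63.5
time_s: 17.95
position: [0.5879, 0.0921, 0.2524]
orientation: [0.0, 0.66, 0.752, 0.0]
force: [-2.1, 0.1, 1.7]
gripper_width: 0.0509
grasp_force: 63.7
time_s: 18.25
position: [0.5879, 0.0921, 0.2523]
orientation: [0.0, 0.66, 0.752, 0.0]
force: [-3.1, -0.1, 4.9]
gripper_width: 0.0509
grasp_force: 63.9
```

```bash
python3 -m jog '[[0,0,0,0,0,0,-0.3],[0,0,0,0,0,0,-0.5],[0,0,0,0,0,0,-1],[0,0,0,0,0,0,-1],[0,0,0,0,0,0,-1],[0,0,25,0,0,0,-1],[0,0,40,0,0,0,-1],[0,0,45,0,0,0,-1],[0,0,40,0,0,0,-1],[-35,30,0,0,0,0,-1],[-35,35,0,0,0,0,-1],[-35,35,0,0,0,0,-1]]'; python3 -m jog '[[-35,33,0,0,0,0,-1],[-25,30,0,0,0,0,-1],[0,0,0,0,0,0,-1],[0,0,0,0,0,0,-1]]'
python3 - <<'E'
from h import *
print(get_state()["position"])
for c in("wrist","top"):
  im,d,cal=snap(c); W=world(d,cal); cv2.imwrite(f"pics/{c}4.png",im[...,::-1])
  for nm,h,(x,y) in [("tall",.134,(.5875,.0917)),("amber",.094,(.423,.2555))]:
    m=(abs(W[...,2]-h)<.006)&(np.hypot(W[...,0]-x,W[...,1]-y)<.05)&(d>0); p=W[m]
    if len(p): print(c,nm,len(p),p.mean(0),cv2.minEnclosingCircle((p[:,:2]*1e3).astype(np.float32)))
E
```

```text
time_s: 19.45
position: [0.4818, 0.1926, 0.4021]
orientation: [0.0, 0.66, 0.751, 0.001]
force: [0.8, 1.0, -0.1]
gripper_width: 0.0855
grasp_force: 0.0
time_s: 19.85
position: [0.4223, 0.2556, 0.4016]
orientation: [0.0, 0.659, 0.752, 0.0]
force: [0.4, -0.2, 0.9]
gripper_width: 0.0853
grasp_force: 0.0
[0.4223129  0.25557747 0.40163838]
wrist amber 5053 [0.42311288 0.25713304 0.09389679] ((423.1468811035156, 256.2364501953125), 27.971899032592773)
top tall 474 [0.58748574 0.09087088 0.13350135] ((588.4126586914062, 91.11182403564453), 24.293169021606445)
top amber 603 [0.42392084 0.25444767 0.09356157] ((424.00750732421875, 255.69544982910156), 28.441904067993164)
```

View pics/wrist4.png

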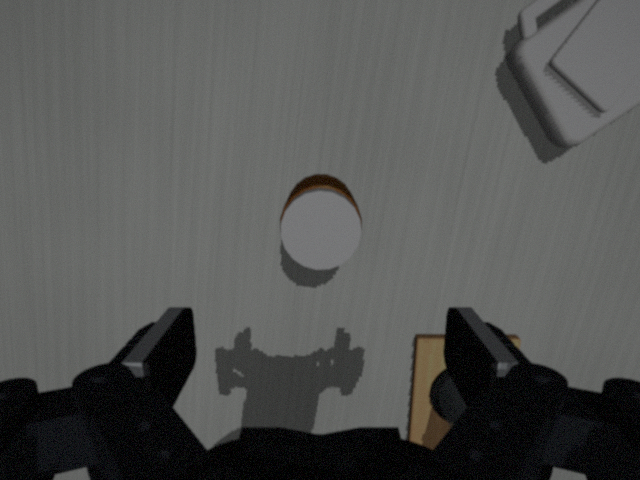

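The wrist view shows the white-capped amber jar at (320,230), centred between the fingers. The jug is clear of them at (590,70).

```bash
python3 -m jog '[[1,0.5,-40,0,0,0,-1],[0,0,-40,0,0,0,-1],[0,0,-40,0,0,0,-1],[0,0,-40,0,0,0,-1],[0,0,-25,0,0,0,-1],[0,0,-8,0,0,0,-1],[0,0,0,0,0,0,-1],[0,0,0,0,0,0,-1]]'; python3 -m jog '[[0,0,0,0,0,0,1],[0,0,0,0,0,0,1],[0,0,0,0,0,0,1],[0,0,0,0,0,0,1],[0,0,0,0,0,0,1],[0,0,0,0,0,0,1],[0,0,0,0,0,0,1]]'
```

```text
time_s: 20.75
position: [0.4251, 0.2555, 0.2097]
orientation: [0.0, 0.66, 0.751, 0.001]
force: [0.2, 0.4, 0.3]
gripper_width: 0.0854
grasp_force: 0.0
time_s: 21.45
position: [0.4248, 0.2561, 0.2105]
orientation: [0.001, 0.66, 0.752, 0.002]
force: [-0.5, -0.6, 5.6]
gripper_width: 0.0591
grasp_force: 64.6
```

```bash
python3 -m jog '[[0,0,15,0,0,0,1],[0,0,35,0,0,0,1],[0,0,40,0,0,0,1],[0,0,40,0,0,0,1],[0,-20,20,0,0,0,1],[0,-40,0,0,0,0,1],[0,-40,0,0,0,0,1],[0,-40,0,0,0,0,1],[0,-40,0,0,0,0,1],[20,-40,0,0,0,0,1],[35,-30,0,0,0,0,1],[40,-15,0,0,0,0,1]]'; python3 -m jog '[[40,-4.5,0,0,0,0,1],[30,0,0,0,0,0,1],[10,0,0,0,0,0,1],[0,0,0,0,0,0,1],[0,0,0,0,0,0,1]]'
```

```text
time_s: 22.65
position: [0.5187, -0.0119, 0.359]
orientation: [0.001, 0.661, 0.751, -0.0]
force: [0.4, -0.0, -2.4]
gripper_width: 0.0591
grasp_force: 65.4
time_s: 23.15
position: [0.5977, -0.0136, 0.358]
orientation: [-0.001, 0.66, 0.752, -0.001]
force: [-0.2, 0.3, -2.8]
gripper_width: 0.0589
grasp_force: 65.6
```

```bash
python3 -m jog '[[2.5,0,-30,0,0,0,1],[0,0,-40,0,0,0,1],[0,0,-35,0,0,0,1],[0,0,-14,0,0,0,1],[0,0,-6,0,0,0,1],[0,0,0,0,0,0,1],[0,0,0,0,0,0,1]]';python3 -m jog '[[0,0,-2,0,0,0,1],[0,0,0,0,0,0,1],[0,0,0,0,0,0,1]]'
```

```text
time_s: 23.85
position: [0.6022, -0.0139, 0.2356]
orientation: [0.001, 0.66, 0.752, 0.001]
force: [0.2, 0.8, -2.4]
gripper_width: 0.0587
grasp_force: 65.5
time_s: 24.15
position: [0.6016, -0.014, 0.2323]
orientation: [0.001, 0.66, 0.752, 0.0]
force: [-0.1, -0.5, -1.9]
gripper_width: 0.0588
grasp_force: 65.5
```

```bash
python3 -m jog '[[0,0,-3,0,0,0,1],[0,0,0,0,0,0,1],[0,0,0,0,0,0,1]]';python3 -m jog '[[0,0,-1.5,0,0,0,1],[0,0,0,0,0,0,1],[0,0,0,0,0,0,1]]';python3 -m jog '[[0,0,-1,0,0,0,1],[0,0,0,0,0,0,1],[0,0,0,0,0,0,1]]'
```

```text
time_s: 24.45
position: [0.6011, -0.014, 0.2282]
orientation: [-0.0, 0.66, 0.752, -0.0]
force: [-0.1, -0.4, -2.1]
gripper_width: 0.0593
grasp_force: 65.5
time_s: 24.75
position: [0.6013, -0.0139, 0.2268]
orientation: [-0.0, 0.66, 0.752, -0.0]
force: [0.4, -0.0, -2.8]
gripper_width: 0.0588
grasp_force: 65.5
time_s: 25.05
position: [0.6014, -0.014, 0.2265]
orientation: [0.0, 0.66, 0.752, 0.0]
force: [-2.9, 0.4, 4.0]
gripper_width: 0.0589
grasp_force: 65.9
```

Contact is made. I'll release, lift, back away and check.

```bash
python3 -m jog '[[0,0,0,0,0,0,-0.45],[0,0,0,0,0,0,-0.6],[0,0,0,0,0,0,-1],[0,0,0,0,0,0,-1],[0,0,0,0,0,0,-1],[0,0,25,0,0,0,-1],[0,0,40,0,0,0,-1],[0,0,45,0,0,0,-1],[0,0,45,0,0,0,-1],[-40,0,20,0,0,0,-1],[-40,0,0,0,0,0,-1],[-40,0,0,0,0,0,-1]]'; python3 -m jog '[[-40,0,0,0,0,0,-1],[-20,0,0,0,0,0,-1],[0,0,0,0,0,0,-1],[0,0,0,0,0,0,-1]]'
python3 - <<'E'
from h import *
T=[("squat",.066,(.6239,-.1964)),("tin",.088,(.6117,-.1013)),("amber",.11,(.6008,-.0136)),("tall",.134,(.5875,.0917))]
for c in("top","scene"):
  im,d,cal=snap(c); W=world(d,cal); cv2.imwrite(f"pics/{c}5.png",im[...,::-1])
  for nm,h,(x,y) in T:
    m=(abs(W[...,2]-h)<.006)&(np.hypot(W[...,0]-x,W[...,1]-y)<.05)&(d>0); p=W[m]
    if len(p): print(c,nm,len(p),(p.mean(0)*1e3).round(1),np.round(cv2.minEnclosingCircle((p[:,:2]*1e3).astype(np.float32))[0],1))
  if c=="top": cv2.imwrite("pics/c5.png",cv2.resize(im[60:230,90:470],(760,340))[...,::-1])
  else: cv2.imwrite("pics/s5.png",cv2.resize(im[120:340,150:450],(780,572))[...,::-1])
E
```

```text
time_s: 26.25
position: [0.4804, -0.014, 0.4023]
orientation: [0.001, 0.66, 0.752, 0.001]
force: [-0.4, -0.2, 1.0]
gripper_width: 0.0854
grasp_force: 0.0
time_s: 26.65
position: [0.4215, -0.014, 0.4014]
orientation: [0.001, 0.66, 0.751, 0.001]
force: [0.0, -0.7, 0.6]
gripper_width: 0.0854
grasp_force: 0.0
top squat 510 [ 623.5 -197.    65.7] [ 624.9 -197.1]
top tin 480 [ 611.6 -100.5   87.4] [ 612.4 -100.6]
top amber 591 [601.7 -15.  109.8] [602.4 -16.6]
top tall 469 [587.7  90.9 133.8] [587.8  90.8]
scene squat 349 [ 623.2 -193.9   65. ] [ 622.6 -195.7]
scene tin 358 [611.6 -98.4  86.8] [ 610.7 -100.3]
scene amber 506 [601.5 -12.  108.9] [600.9 -13.9]
scene tall 437 [587.1  94.4 133. ] [586.6  93.5]
```

View pics/c5.png

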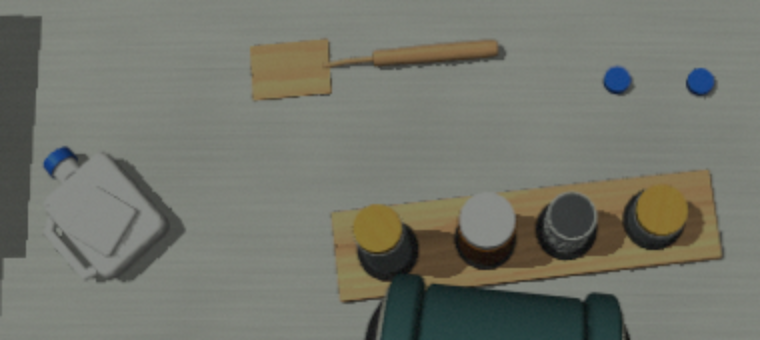

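View pics/s5.png

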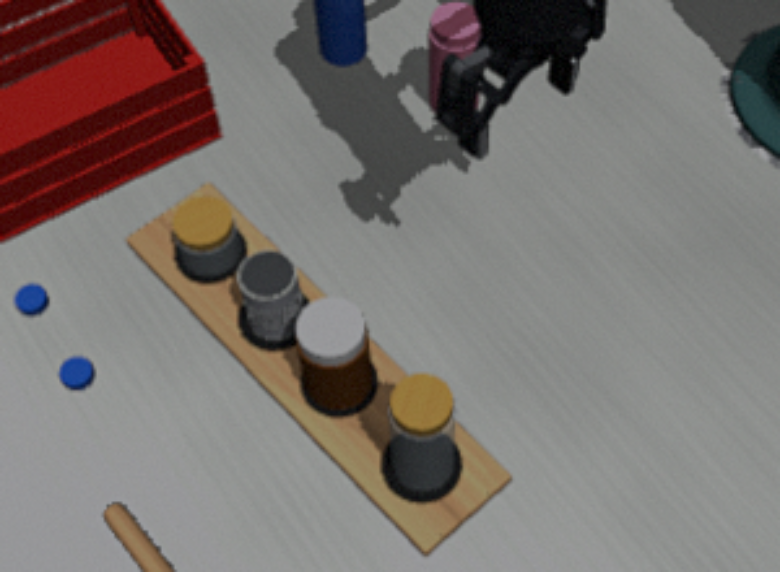

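Both views show all four upright on their pads, within about 2 mm of centre. From the crate outwards (scene crop) they are squat (205,240), tin (270,295), amber (338,355) and tall (422,435). The jug lies where it was.

```bash
python3 -c "
from station import *
print(sign_off())"
```

```text
the job is handed in; nothing more can be done
None
```

The job is handed in: squat jar, tin, amber jar and tall jar stand upright on pads d, c, b and a, within about 2 mm of centre by the last camera check, with the jug untouched, at about 27 s of the 109 s allowed.

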